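# Lock off the bench isolator

### The job

Lock off the bench isolator: push the post on the slotted disc round until the slot is in line with the locking bar, then push the bar's upright tab so that the bar slides through the slot and the keeper, fully home with its tab against the guide bridge. Keep the bar down in its channel, never lifted, and leave the tape, socket and screwdriver where they are.

Things in the scene. Friction and masses are not known exactly. Their poses are not given: they have to be found in the camera images.
- isolator: Fixed grey plastic enclosure on the work surface, 114 (x) x 330 (y) x 50 mm high, its own y from -157 to +173. Channel, guide bridge, disc and keeper stand on it in one line along its own y at x = 0. Origin: at work-surface height under that line. Own axes: z up, +y = the way the bar is pushed, x across; world yaw up to 0.45 rad either way.
- bridge (a point): Guide bridge: steel arch over the channel's end, before the disc; the stop for the bar's tab. Isolator y 20 to 32, 30 mm wide, up to z 100; opening 16 wide. This point: middle of the face the tab stops against, isolator (0, 20, 85 mm). The channel runs from it back to y -136: floor at z 58, walls 15 mm apart, 23 mm over the outside, top at z 66, rear end open.
- keeper (a point): Centre of the opening of the steel keeper loop behind the disc, at isolator (0, 138, 64 mm). Loop: opening 19 mm wide, 33 mm over its outside, 14 mm long in y, top at z 80.
- disc (a joint): Angle (rad) of the slotted disc. 0 = slot in line with the bar; positive = turned clockwise seen from above; starts at 0.55 to 1.25, range -0.6 to 1.5. Friction of about 0.05 N m (1.5 N at the post) holds it where it is left; no spring. When the slot is out of line the disc blocks the bar; the pointed nose corrects some 0.1 rad.
- disc_centre (a point): Centre of the disc's top, on its upright axis, at isolator (0, 80, 72 mm). Metal disc lying flat, 90 mm diameter; slot 18 mm wide right across its middle, open at the top, floor at z 56.5, seen as a dark stripe in the pale metal.
- post (a point): Top centre of the black round post on the disc: 14 mm diameter, 35 mm above the disc, top at z 107, 33 mm from the disc's axis. At joint value q it is at isolator (-33 cos q, 80 + 33 sin q) mm: it starts towards the keeper and is to be pushed back towards the guide bridge until it is on the isolator's -x side, level with the disc centre.
- bar: Loose steel locking bar, 0.12 to 0.24 kg, lying in the channel, 12 mm wide and high, pointed nose. Origin: on its underside (z 58) below the tab at its tail; it reaches from 5 mm behind it to 133 mm ahead along its own +y (= isolator's +y). Origin starts at isolator y -128 to -108; fully home it is at +15 and the nose stands 3 mm out of the keeper. Slides with about 1 N of friction.
- tab (a point): Top centre of the bar's upright tab, the part to push: 24 mm wide, 10 thick, from z 70 to z 100, right above the bar's origin.
- tape_roll: Loose black roll of tape lying flat, 66 mm diameter, 19 mm high; origin at the centre of its underside. On the robot's side of the isolator. Bystander.
- socket: Loose white wall-socket insert, 70 x 70 mm, 40 mm high; origin at the centre of its underside. Beyond the isolator. Bystander.
- screwdriver: Loose screwdriver lying beyond the isolator, roughly along it. Bystander.

How it is judged (in metres and radians):
On the way, in this order (a step that is already met when the one before it is completed fails the run):
1. the slot is in line with the bar (within 0.14 rad) (value of joint disc between -0.14 and 0.14 rad), for 0.2 s.
2. the bar is through slot and keeper, tab within 5 mm of the bridge (y of bar in the frame of isolator between 0.01 and 0.02 m and z of bar in the frame of isolator below 0.064 m and angle between the y axis of bar and the y axis of isolator, either way round below 0.06 rad), for 0.2 s.
At the end, for the whole second after the job is handed in: The bar lies through the disc's slot and the keeper, its tab within 5 mm of the guide bridge, not raised more than 6 mm, at rest; the disc within 0.1 rad of in line (all of step 2 and value of joint disc between -0.1 and 0.1 rad and linear speed of bar below 0.01 m/s); the robot touches nothing.
It fails at once if the bar is lifted in or out of its channel (tab raised more than 12 mm) (height (world z) of tab above 0.112 m or height (world z) of bar above 0.07 m).
It fails at once if the roll of tape is moved more than 20 mm or lifted (distance of tape_roll from where it was at the start of the episode above 0.02 m or height (world z) of tape_roll above 0.03 m).
It fails at once if the socket outlet is moved more than 20 mm or lifted (distance of socket from where it was at the start of the episode above 0.02 m or height (world z) of socket above 0.03 m).
It fails at once if the screwdriver is moved more than 20 mm or lifted (distance of screwdriver from where it was at the start of the episode above 0.02 m or height (world z) of screwdriver above 0.03 m).
It also fails if it takes over 48 s, if anything falls off the work surface, if the arm or the gripper's body presses on something with over 40 N, if the wrist force passes 120 N, or if a joint passes its speed limit or range.

### The arm

A 6-joint arm with a two-finger parallel gripper is mounted at the origin on the work surface. World frame = base frame: x ahead of the robot, y to its left, z up, the work surface at z = 0. Lengths are in mm, angles in rad, forces in N, time in s.
With the tool pointing down it reaches from about 275 to 750 mm from the base axis. Payload 10.2 kg.
Tool frame: the origin (TCP) lies at the very end of the fingers, on their centre line; the grasp point (between the pads) lies 19 mm behind it; z points along the fingers, y is the direction in which the jaws open and shut (so a half turn about z gives the same grasp; the last joint's range is limited). The gripper opens to 85 mm and grips with 20 to 120 N. Pads are 22 mm wide; open, the fingers measure 114 mm over their backs; the gripper's body (76 mm by 85 mm) begins 54 mm behind the grasp point. The pads swing forward as they close: fully open they stand 13 mm farther back than shut.
Start: joints at [-1.51, 0.313, 1.498, -0, 1.331, -0.223], TCP at [146.99, -504.009, 231.294] pointing down, gripper open.
Joint ranges: [-2.94, 2.94], [-0.97, 2.17], [0.19, 2.56], [-1.23, 4.37], [0.02, 3.11], [-2.88, 2.88]. Speed limits (rad/s): [2.39, 2.39, 3.01, 3.14, 3.14, 3.14].

### API

Orientations are given as a unit quaternion [w, x, y, z].
In Python, from rig import readout, cams, finish_job gives the robot as it stands. The module is installed in compiled form; this text tells all that it offers.
- The arm moves only by the tool carry_out, never from a script. Its argument "steps" is one flat list of numbers, 7 for each row, row after row: the shift along the tool's x, y, z in cm, then the turn, a rotation vector about the tool's x, y, z in units of 5 degrees (1.0 is 5 degrees), then the opening, from -1 (shut) to 1 (fully open), so that 0 is half open. In form: [x, y, z, ax, ay, az, hand, x, y, z, ax, ay, az, hand, ...]. A call has 1 to 20 rows; each row shifts and turns the commanded pose from where the row before left it, along the tool's axes as they then stand; what a row does not reach is not made up. A row lasts 1/12 s, in which the tool goes at most 41.7 mm and 7.16 degrees, less where a joint would pass 70% of its speed; a pose out of reach is approached as far as the arm can. A call with a gripper value outside its range is refused whole. The fingers move at their own pace and stop on an object; "grip_force" is the grip in N (left out, the last holds). Time passes only in rows, so rows that do not move let the fingers close. It gives the time, the measured TCP pose, the force and the opening at its end, in the units of the state.
- readout.sense(): the state, without advancing time (a new reading comes with each control period).
- cams.capture(name): name is "scene" or "top" or "wrist"; returns the picture (400x640x3 uint8, red, green, blue); there is no depth.
- cams.calibration(name): a dict with "fx", "fy", "cx", "cy" (pixels), "k1" (the pictures are not rectified: a ray, as slopes to the right and down, at radius r is drawn at 1 + k1 r^2 times it, then the intrinsics apply), "R" (3x3) and "t" (3): a world point X has camera coordinates R X + t; the wrist camera has in their place "T_tool_cam" (4x4, takes a point from camera to tool coordinates, whose origin is the TCP and whose axes are the flange's). Camera axes: x right, y down, z forward; pixel columns grow to the right and rows downward; lengths in mm; the calibration is good to about 2 mm. A picture is of the moment at which its call begins: read the wrist's pose just before it. calibration takes no time and is no camera call.
- finish_job(): hands the job in, once; it reports no verdict.
The state is a dict: "time_s": time; "joints": joint angles; "dq": joint speeds; "tau": joint torques, N m; "eef_pos": TCP position; "ee_rot": TCP orientation; "force": force on the tool from outside, world axes, zero at the start; "wrist_torque": the same for the moment, N m; "grip_width": opening from 0.0 (shut) to 1.0 (fully open).
Only numpy, scipy, OpenCV 4.12 (cv2) and the standard library are available. Lean on these libraries where they do the work, as an engineer would, in place of code of your own. Each camera call takes 0.05 s, during which the arm holds its last target.

## Working session

There is one attempt and no reset: what is moved stays moved. The work goes in short steps, Python scripts to look and compute and a tool call to move; the robot and the scene stay as the last step left them, time stands still between calls to the robot, and variables do not carry over. Pictures are saved under pics/ and viewed, and the job is handed in when it is done.

Besides the shell and the picture viewer there is one more tool, called after ">>>" as name(argument=value, ...), one argument or row to a line, values as JSON. carry_out: Moves the arm, as the interface text tells. Its arguments: {"type":"object","properties":{"steps":{"type":"array","items":{"type":"number"}},"grip_force":{"type":"number"}},"required":["steps"]}

```bash
mkdir -p pics
python3 - <<'E'
from rig import readout,cams
import cv2,numpy as np
s=readout.sense();print({k:np.round(v,3) for k,v in s.items()})
for n in("scene","top","wrist"):
    im=cams.capture(n);cv2.imwrite(f"pics/{n}0.png",im[:,:,::-1]);print(n,cams.calibration(n))
E
```

```text
{'time_s': np.float64(0.0), 'joints': array([-1.51 ,  0.313,  1.498,  0.   ,  1.331, -0.223]), 'dq': array([-0.002, -0.001, -0.001,  0.001, -0.   , -0.   ]), 'tau': array([-0.0000e+00, -4.1227e+01, -2.5974e+01, -0.0000e+00,  4.0000e-03,
        0.0000e+00]), 'eef_pos': array([ 146.971, -503.748,  230.734]), 'ee_rot': array([-0.001,  0.99 ,  0.141,  0.   ]), 'force': array([ 0.344,  0.377, -0.442]), 'wrist_torque': array([-0.025,  0.006, -0.05 ]), 'grip_width': np.float64(0.998)}
scene {'fx': 398.5621384613384, 'fy': 398.5621384613384, 'cx': 317.53320859031794, 'cy': 198.54350016485003, 'k1': -0.022561018512646996, 'R': array([[ 0.81779263,  0.57551222, -0.00094392],
       [ 0.35935212, -0.51191272, -0.78026369],
       [-0.4495345 ,  0.63775469, -0.62544998]]), 't': array([-493.66117653, -134.4136856 , 1047.60557554])}
top {'fx': 477.0753020383345, 'fy': 477.0753020383345, 'cx': 320.03217061663264, 'cy': 199.74415618865646, 'k1': -0.01700088258799257, 'R': array([[ 2.95609352e-04, -9.99999564e-01,  8.86172854e-04],
       [-9.86013369e-01, -4.39169549e-04, -1.66665661e-01],
       [ 1.66665977e-01, -8.24510354e-04, -9.86013069e-01]]), 't': array([ 30.5607837 , 590.2320914 , 714.74640824])}
wrist {'fx': 293.55077486376297, 'fy': 293.55077486376297, 'cx': 316.8673868670329, 'cy': 201.3450496092925, 'k1': -0.03545916992733541, 'T_tool_cam': array([[ 3.69583615e-04, -9.49252846e-01, -3.14513749e-01,
         8.13389457e+01],
       [ 9.99999908e-01,  2.82862376e-04,  3.21371215e-04,
         4.11497726e-01],
       [-2.16098434e-04, -3.14513839e-01,  9.49252863e-01,
        -1.42818502e+02],
       [ 0.00000000e+00,  0.00000000e+00,  0.00000000e+00,
         1.00000000e+00]])}
```

View pics/scene0.png

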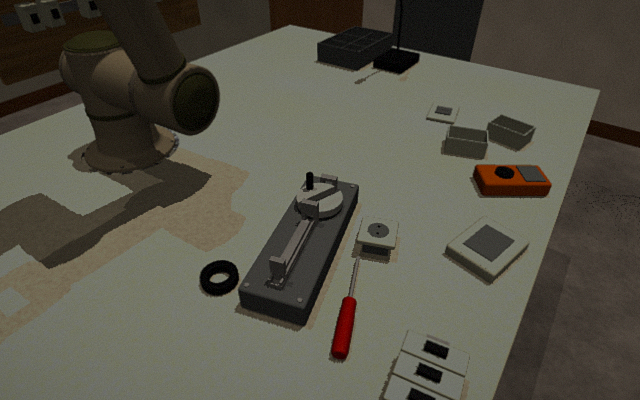

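View pics/top0.png

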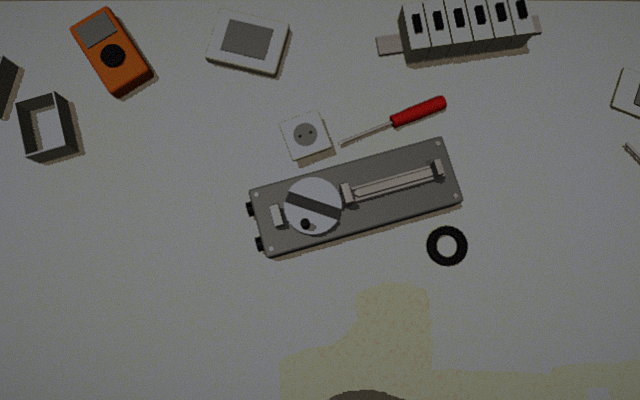

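View pics/wrist0.png

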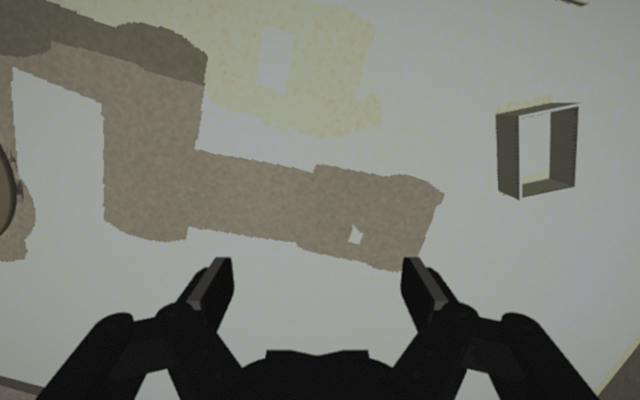

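The top view shows the isolator with its tab near px (437,167), bridge (348,193), disc (313,206), post (306,224) and keeper (278,215). The tape roll is at (447,245). I'll measure on an enlarged crop.

```bash
cat > h.py <<'E'
import numpy as np,cv2
from rig import readout,cams
from scipy.spatial.transform import Rotation as Ro
def ray(cal,px):
    K=np.array([[cal['fx'],0,cal['cx']],[0,cal['fy'],cal['cy']],[0,0,1]])
    d=np.array([cal['k1'],0,0,0.])
    n=cv2.undistortPoints(np.array([[px]],float),K,d)[0,0]
    return np.array([n[0],n[1],1.])
def cast(cal,px,z):
    R,t=np.array(cal['R']),np.array(cal['t']); d=R.T@ray(cal,px); c=-R.T@t
    return c+d*(z-c[2])/d[2]
def proj(cal,X):
    K=np.array([[cal['fx'],0,cal['cx']],[0,cal['fy'],cal['cy']],[0,0,1]])
    return cv2.projectPoints(np.atleast_2d(X).astype(float),cv2.Rodrigues(np.array(cal['R']))[0],np.array(cal['t'],float),K,np.array([cal['k1'],0,0,0.]))[0][:,0]
def wristcal():
    s=readout.sense();q=s['ee_rot'];Rt=Ro.from_quat([q[1],q[2],q[3],q[0]]).as_matrix()
    c=dict(cams.calibration('wrist'));T=c['T_tool_cam'];Rw=Rt@T[:3,:3];p=Rt@T[:3,3]+s['eef_pos']
    c['R']=Rw.T;c['t']=-Rw.T@p;return c
E
python3 - <<'E'
import cv2
a=cv2.imread('pics/top0.png')[130:270,235:475]
a=cv2.convertScaleAbs(cv2.resize(a,None,fx=3.3,fy=3.3,interpolation=cv2.INTER_CUBIC),alpha=1.4)
cv2.imwrite('pics/topc.png',a)
E
```

```text
(no output)
```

View pics/topc.png

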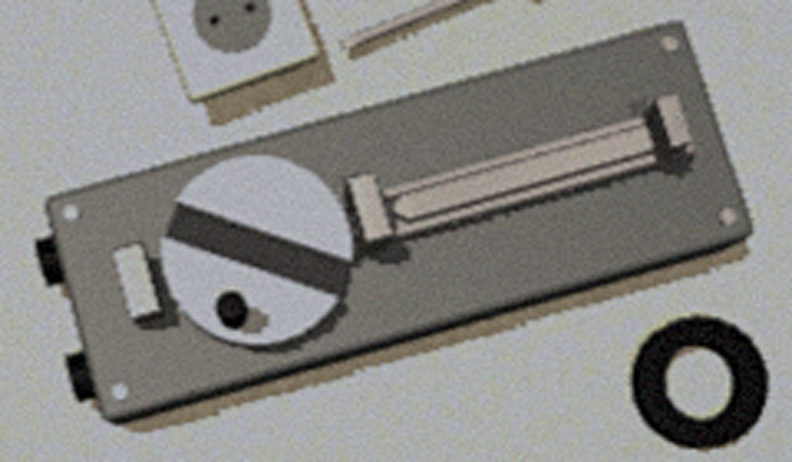

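Run:
```python
from h import *
from scipy.optimize import least_squares
c=cams.calibration('top');im=cv2.imread('pics/top0.png')
g=cv2.cvtColor(im,cv2.COLOR_BGR2GRAY)
# disc: bright ellipse contour
P=lambda u,v:(235+u/3.3-.35,130+v/3.3-.35)
obs=[((48,200),50,(57,173)),((683,22),50,(57,-157)),((750,232),50,(-57,-157)),((115,420),50,(-57,173)),((257,250),72,(0,80))]
W=[cast(c,P(*o[0]),o[1])[:2] for o in obs]
L=np.array([o[2] for o in obs],float)
def T(p,l):
    cs,sn=np.cos(p[2]),np.sin(p[2]);return np.array([p[0]+cs*l[...,0]-sn*l[...,1],p[1]+sn*l[...,0]+cs*l[...,1]]).T
r=least_squares(lambda p:(T(p,L)-W).ravel(),[500,0,0]);p=r.x;print(p,r.fun.round(1))
def inv(X):
    cs,sn=np.cos(p[2]),np.sin(p[2]);d=X[:2]-p[:2];return np.array([cs*d[0]+sn*d[1],-sn*d[0]+cs*d[1]])
for n,u,z in [('disc',(257,250),72),('keeper',(136,280),80),('bridge',(368,207),100),('tab',(674,121),100),('post',(233,309),107),('nose',(395,205),70),('slotA',(174,220),72),('slotB',(348,276),72)]:
    X=cast(c,P(*u),z);print(n,X.round(1),inv(X).round(1))
Xp=inv(cast(c,P(233,309),107));print('q',np.arctan2(Xp[1]-80,-Xp[0]))
a=inv(cast(c,P(174,220),72));b=inv(cast(c,P(348,276),72));d=a-b;print('slot q',np.arctan2(d[0],d[1]))
print('tape',cast(c,P(700,382),19))
# overlay
for l in [(57,173,50),(-57,173,50),(57,-157,50),(-57,-157,50),(0,80,72),(0,26,100),(0,138,80),(15,20,100),(-15,20,100)]:
    xy=T(p,np.array(l[:2],float)); u=proj(c,[*xy,l[2]])[0]; print(l,u.round(1),((u-[235,130]+.35)*3.3).round())
```

```text
[ 5.99838360e+02 -3.51643920e+01  2.84151775e-01] [ 0.5  2.3  2.8 -1.2 -0.8 -5.1 -2.5  4.8 -0.1 -0.8]
disc [577.5  42.4  72. ] [ 0.3 80.7]
keeper [562.2  98.3  80. ] [  1.3 138.7]
bridge [592.9  -8.3 100. ] [ 0.9 27.7]
tab [ 633.1 -149.2  100. ] [  -0.  -118.8]
post [545.5  52.5 107. ] [-27.6  99.4]
nose [599.4 -22.8  70. ] [ 3.1 11.9]
slotA [591.8  81.6  72. ] [ 25.  114.3]
slotB [ 5.652e+02 -3.000e-01  7.200e+01] [-23.5  43.2]
q 0.6121531002242111
slot q 0.5984913273621684
tape [ 519.38733625 -177.48877527   19.        ]
(57, 173, 50) [247.8 189.9] [ 43. 199.]
(-57, 173, 50) [266.4 258.5] [105. 425.]
(57, -157, 50) [442.3 134.7] [685.  17.]
(-57, -157, 50) [465.1 200.4] [760. 234.]
(0, 80, 72) [313.  205.5] [259. 250.]
(0, 26, 100) [347.4 192.6] [372. 208.]
(0, 138, 80) [276.5 215.1] [138. 282.]
(15, 20, 100) [348.3 182.1] [375. 173.]
(-15, 20, 100) [354.2 201. ] [394. 235.]
```

The fit is consistent: yaw is about 0.284, q about 0.60, and the centre-line points agree within about 1 mm. I'll turn the closed fingers 90°, so that the 22 mm side pushes along the isolator's y, and then go over to behind the post.

>>> carry_out(
  steps=[0,0,0,0,0,-1.2,-1,0,0,0,0,0,-1.2,-1,0,0,0,0,0,-1.2,-1,0,0,0,0,0,-1.2,-1,0,0,0,0,0,-1.2,-1,0,0,0,0,0,-1.2,-1,0,0,0,0,0,-1.2,-1,0,0,0,0,0,-1.2,-1,0,0,0,0,0,-1.2,-1,0,0,0,0,0,-1.2,-1,0,0,0,0,0,-1.2,-1,0,0,0,0,0,-1.2,-1,0,0,0,0,0,-1.2,-1,0,0,0,0,0,-1.2,-1,0,0,0,0,0,-1.2,-1],
  grip_force=30,
)

```text
time_s: 1.4
eef_pos: [147.0, -503.9, 231.1]
ee_rot: [-0.0, 0.598, 0.802, 0.0]
force: [0.4, 0.7, 0.0]
grip_width: -0.004
```

>>> carry_out(
  steps=[2.2,2.7,0,0,0,0,-1,2.2,2.7,0,0,0,0,-1,2.2,2.7,0,0,0,0,-1,2.2,2.7,0,0,0,0,-1,2.2,2.7,0,0,0,0,-1,2.2,2.7,0,0,0,0,-1,2.2,2.7,0,0,0,0,-1,2.2,2.7,0,0,0,0,-1,2.2,2.7,0,0,0,0,-1,2.2,2.7,0,0,0,0,-1,2.2,2.7,0,0,0,0,-1,2.2,2.7,0,0,0,0,-1,2.2,2.7,0,0,0,0,-1,2.2,2.7,0,0,0,0,-1,2.2,2.7,0,0,0,0,-1,2.2,2.7,0,0,0,0,-1,2.2,2.7,0,0,0,0,-1,2.2,2.7,0,0,0,0,-1,2.2,2.7,0,0,0,0,-1,0,0,0,0,0,0,-1],
)

```text
time_s: 3.07
eef_pos: [524.1, 45.0, 230.7]
ee_rot: [-0.0, 0.598, 0.801, 0.001]
force: [0.1, 0.6, 0.2]
grip_width: -0.002
```

Run:
```python
from h import *
np.save('wc1.npy',wristcal(),allow_pickle=True)
im=cams.capture('wrist');cv2.imwrite('pics/w1.png',im[:,:,::-1])
```

```text
(no output)
```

View pics/w1.png

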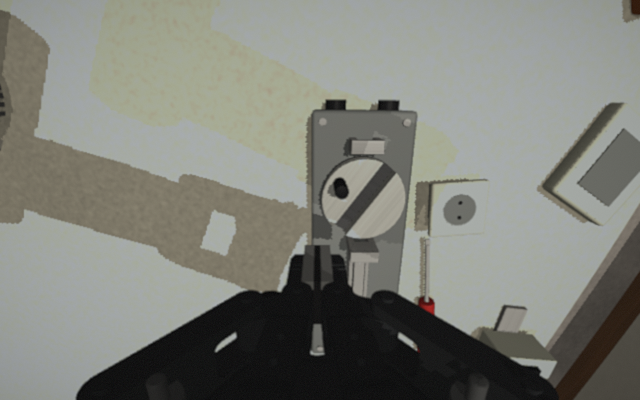

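The wrist view shows the disc centre near (363,199), the post top at (341,186), the keeper at (368,146), and the shut fingertips at (318,250).

Run:
```python
from h import *
c=np.load('wc1.npy',allow_pickle=True).item()
p=np.array([600.1,-34.5,.284])
def inv(X):
    cs,sn=np.cos(p[2]),np.sin(p[2]);d=np.array(X[:2])-p[:2];return np.array([cs*d[0]+sn*d[1],-sn*d[0]+cs*d[1]])
for n,u,z in [('disc',(363,199),72),('keeper',(368,147),80),('post',(341,186),107),('slotA',(389,167),72),('slotB',(339,231),72)]:
    X=cast(c,u,z);print(n,X.round(1),inv(X).round(1))
print(inv(readout.sense()['eef_pos']))
```

```text
disc [577.2  43.3  72. ] [-0.1 81.1]
keeper [562.1  98.2  80. ] [  0.7 138. ]
post [544.4  58.7 107. ] [-27.4 105.1]
slotA [591.7  84.2  72. ] [ 25.2 116.3]
slotB [5.639e+02 1.000e-01 7.200e+01] [-25.   43.4]
[-52.31006701  95.98565301]
```

>>> carry_out(
  steps=[1.55,1.05,0,0,0,0,-1,1.55,1.05,0,0,0,0,-1,0,0,2.5,0,0,0,-1,0,0,3.0,0,0,0,-1,0,0,3.0,0,0,0,-1,0,0,2.5,0,0,0,-1,0,0,0,0,0,0,-1,0,0,0,0,0,0,-1],
)

```text
time_s: 3.78
eef_pos: [533.4, 75.8, 121.3]
ee_rot: [-0.001, 0.6, 0.8, -0.001]
force: [-0.2, 0.2, 1.7]
grip_width: -0.002
```

```bash
cat >> h.py <<'E'
p=np.array([600.1,-34.5,.284])
def inv(X):
    cs,sn=np.cos(p[2]),np.sin(p[2]);d=np.array(X[:2])-p[:2];return np.array([cs*d[0]+sn*d[1],-sn*d[0]+cs*d[1]])
def shot(tag,box=(235,200,430,330),k=4):
    pass
E
python3 - <<'E'
from h import *
s=readout.sense();print(inv(s['eef_pos']),s['eef_pos'])
for n in('top','scene'):
    im=cams.capture(n)[:,:,::-1];cv2.imwrite(f'pics/{n}2.png',im)
a=cv2.imread('pics/scene2.png')[130:280,220:420];cv2.imwrite('pics/scene2c.png',cv2.convertScaleAbs(cv2.resize(a,None,fx=4,fy=4,interpolation=2),alpha=1.5))
a=cv2.imread('pics/top2.png')[130:270,235:475];cv2.imwrite('pics/top2c.png',cv2.convertScaleAbs(cv2.resize(a,None,fx=3.3,fy=3.3,interpolation=2),alpha=1.5))
E
```

```text
[-33.07858355 124.59885689] [533.43416063  75.83917568 121.27495879]
```

View pics/scene2c.png

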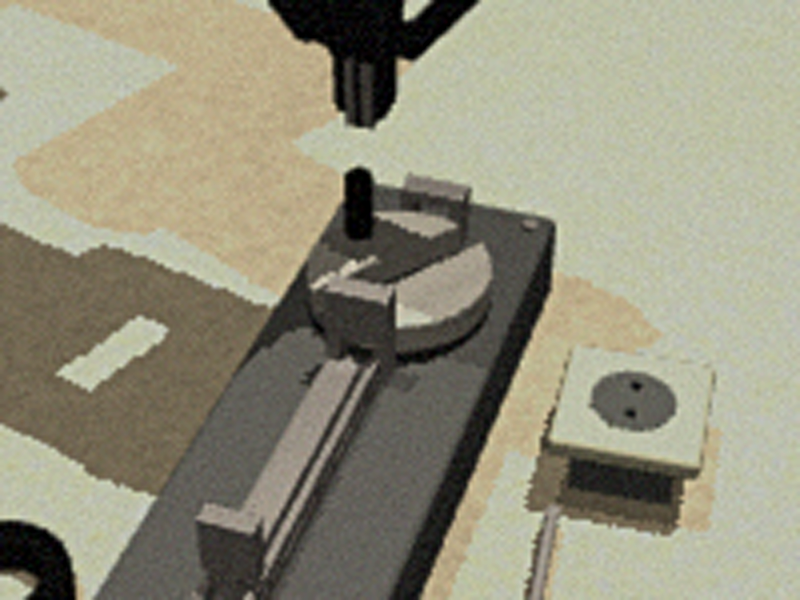

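View pics/top2c.png

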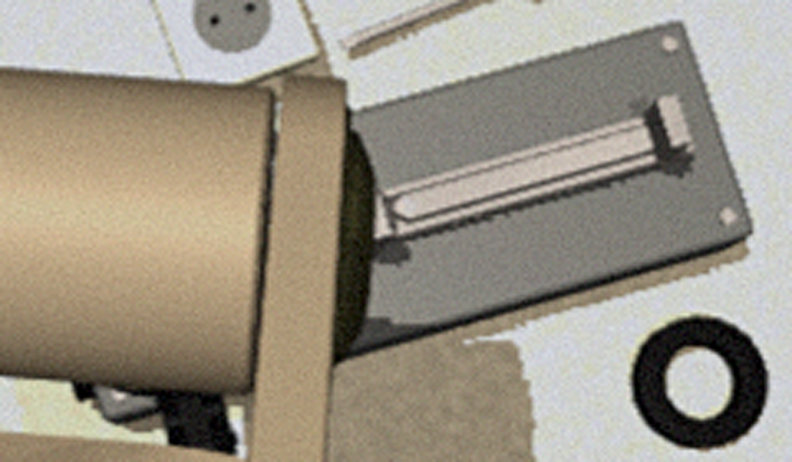

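The scene view shows the fingertips above and beyond the post and clear of it. Next I lower them and start the push.

>>> carry_out(
  steps=[0,0,1.7,0,0,0,-1,0,0,1.6,0,0,0,-1,0,0,0,0,0,0,-1,0,0,0,0,0,0,-1],
)

```text
time_s: 4.22
eef_pos: [534.4, 76.4, 89.5]
ee_rot: [0.001, 0.6, 0.8, 0.0]
force: [-0.3, -0.2, 0.6]
grip_width: 0.002
```

>>> carry_out(
  steps=[-0.4,0,0,0,0,0,-1,-0.4,0,0,0,0,0,-1,-0.4,0,0,0,0,0,-1,-0.4,0,0,0,0,0,-1,-0.3,0,0,0,0,0,-1,0,0,0,0,0,0,-1],
)

```text
time_s: 4.72
eef_pos: [539.1, 57.9, 88.7]
ee_rot: [-0.0, 0.6, 0.8, -0.0]
force: [-1.0, 0.9, -0.3]
grip_width: 0.0
```

Run:
```python
from h import *
s=readout.sense();print(inv(s['eef_pos']),s['eef_pos'],s['force'])
c=wristcal();np.save('wc3.npy',c,allow_pickle=True)
for n in('wrist','scene'):
    im=cams.capture(n)[:,:,::-1];cv2.imwrite(f'pics/{n}3.png',im)
a=cv2.imread('pics/scene3.png')[130:280,220:420];cv2.imwrite('pics/scene3c.png',cv2.convertScaleAbs(cv2.resize(a,None,fx=4,fy=4,interpolation=2),alpha=1.5))
```

```text
[-32.66628862 105.74781073] [539.11195881  57.85878257  88.71679185] [-1.02631373  0.8832452  -0.33929197]
```

View pics/scene3c.png

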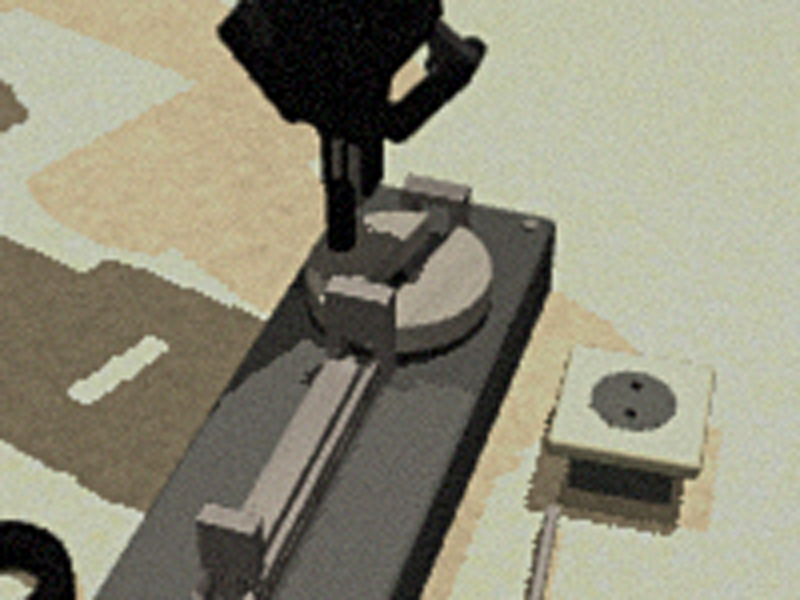

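View pics/wrist3.png

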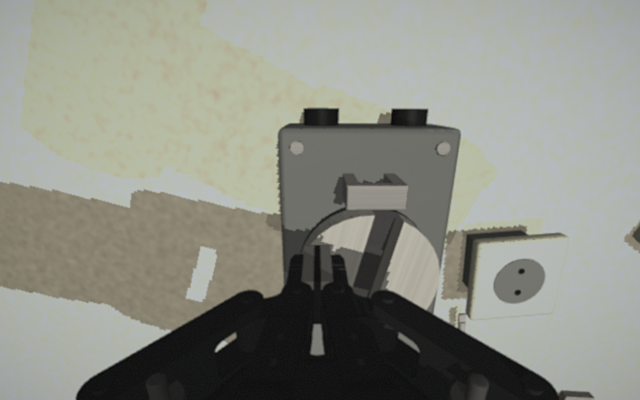

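The disc is turning; the slot now shows in the wrist view between (387,220) and (364,291). I'll estimate the angle from the slot's edges.

Run:
```python
from h import *
c=np.load('wc3.npy',allow_pickle=True).item()
for a,b in[((374,218),(355,290)),((401,222),(372,292))]:
    A,B=inv(cast(c,a,72)),inv(cast(c,b,72));d=A-B;print(A,B,np.arctan2(d[0],d[1]))
a=cv2.imread('pics/wrist3.png')[180:310,270:470];cv2.imwrite('pics/w3c.png',cv2.convertScaleAbs(cv2.resize(a,None,fx=4,fy=4,interpolation=2),alpha=1.4))
```

```text
[  1.30008105 122.97599149] [-7.74174142 73.57650983] 0.18103089889640395
[ 17.38283756 120.43227153] [ 3.23660634 72.0223853 ] 0.2843019730466724
```

View pics/w3c.png

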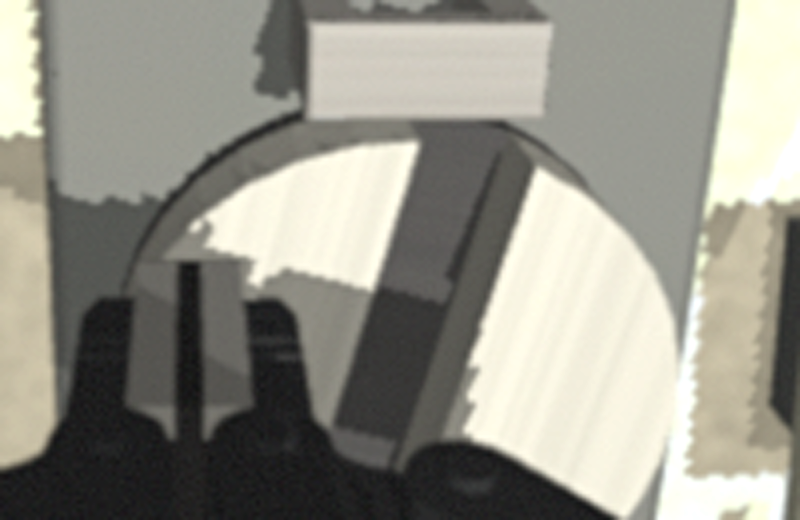

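>>> carry_out(
  steps=[-0.3,0,0,0,0,0,-1,-0.3,0,0,0,0,0,-1,-0.1,0,0,0,0,0,-1,0,0,0,0,0,0,-1,0,0,0,0,0,0,-1],
)

```text
time_s: 5.23
eef_pos: [541.6, 51.3, 88.5]
ee_rot: [0.001, 0.6, 0.8, 0.0]
force: [0.3, -0.5, 0.5]
grip_width: -0.0
```

Run:
```python
from h import *
c=np.load('wc3.npy',allow_pickle=True).item()
for a,b in[((375,215),(354.5,287.5)),((404.5,221.2),(385,282.5))]:
    A,B=inv(cast(c,a,72)),inv(cast(c,b,72));d=A-B;print(A,B,np.arctan2(d[0],d[1]))
s=readout.sense();print(inv(s['eef_pos']),s['eef_pos'],s['force'])
c=wristcal();np.save('wc4.npy',c,allow_pickle=True)
im=cams.capture('wrist')[:,:,::-1];cv2.imwrite('pics/wrist4.png',im)
cv2.imwrite('pics/w4c.png',cv2.convertScaleAbs(cv2.resize(im[180:310,270:470],None,fx=4,fy=4,interpolation=2),alpha=1.4))
```

```text
[  1.76853728 124.85110047] [-8.14104252 75.45301028] 0.19797870021496605
[ 19.40530959 120.93589546] [11.05241119 79.08639096] 0.19700487822918508
[-32.08551259  98.69463421] [541.64575378  51.25087194  88.47212599] [ 0.25573572 -0.53609692  0.50328934]
```

View pics/w4c.png

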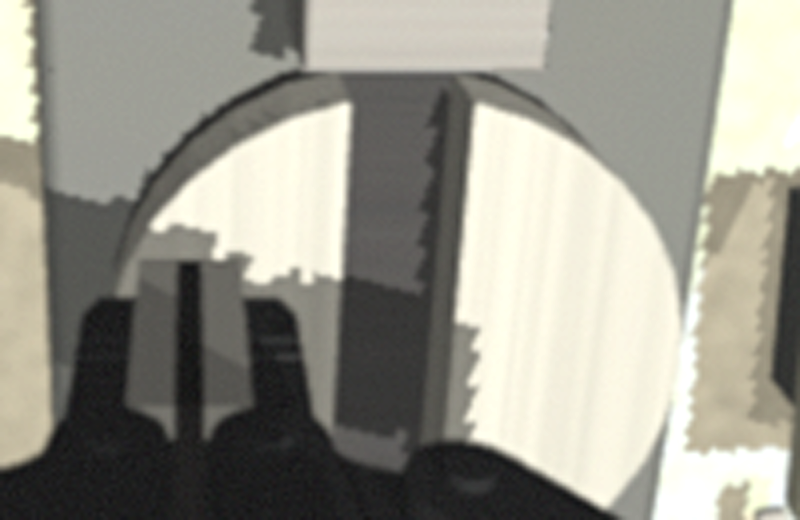

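Run:
```python
from h import *
c=np.load('wc4.npy',allow_pickle=True).item()
P=lambda u,v:(270+u/4-.4,180+v/4-.4)
for n,z,a,b in[('L',72,(351,100),(337,430)),('R',72,(474,100),(455,330)),('encR',50,(728,0),(650,515)),('encL',50,(35,0),(57,420))]:
    A,B=inv(cast(c,P(*a),z)),inv(cast(c,P(*b),z));d=A-B;print(n,A,B,np.arctan2(d[0],d[1]))
```

```text
L [ -8.24237973 124.27552227] [-7.97746021 68.81065916] -0.004776312269566587
R [  9.47420962 124.26827958] [ 9.47604593 86.79837654] -4.900777018844846e-05
encR [ 54.76252884 133.58673928] [54.87611564 34.43786813] -0.0011456181800655627
encL [-55.93940471 133.50639263] [-55.26366107  55.71806769] -0.008686736016064211
```

The slot is within about 0.01 rad of in line. I'll back off, lift and travel to behind the tab.

>>> carry_out(
  steps=[0.4,0,0,0,0,0,-1,0.4,0,0,0,0,0,-1,0,0,-2,0,0,0,-1,0,0,-2.5,0,0,0,-1,0,0,-2,0,0,0,-1,-3.1,0.4,0,0,0,0,-1,-3.1,0.4,0,0,0,0,-1,-3.1,0.4,0,0,0,0,-1,-3.1,0.4,0,0,0,0,-1,-3.1,0.4,0,0,0,0,-1,-3.1,0.4,0,0,0,0,-1,-3.1,0.4,0,0,0,0,-1,-3.1,0.4,0,0,0,0,-1,0,0,0,0,0,0,-1,0,0,0,0,0,0,-1],
)

```text
time_s: 6.53
eef_pos: [639.2, -170.7, 152.6]
ee_rot: [-0.0, 0.601, 0.8, -0.0]
force: [0.1, 0.0, -0.1]
grip_width: -0.002
```

Run:
```python
from h import *
s=readout.sense();print(inv(s['eef_pos']),s['eef_pos'],s['force'])
c=wristcal();np.save('wc5.npy',c,allow_pickle=True)
im=cams.capture('wrist')[:,:,::-1];cv2.imwrite('pics/wrist5.png',im)
for l in[(0,-119,100),(0,26,100),(0,80,72)]:
    cs,sn=np.cos(p[2]),np.sin(p[2]);print(l,proj(c,[p[0]+cs*l[0]-sn*l[1],p[1]+sn*l[0]+cs*l[1],l[2]]))
```

```text
[  -0.65252158 -141.70521943] [ 639.17908628 -170.71167356  152.57433197] [ 0.09938117  0.02163442 -0.11055691]
(0, -119, 100) [[316.96035226 191.64780838]]
(0, 26, 100) [[316.60256803 -58.85752331]]
(0, 80, 72) [[ 316.52289911 -137.68126008]]
```

View pics/wrist5.png

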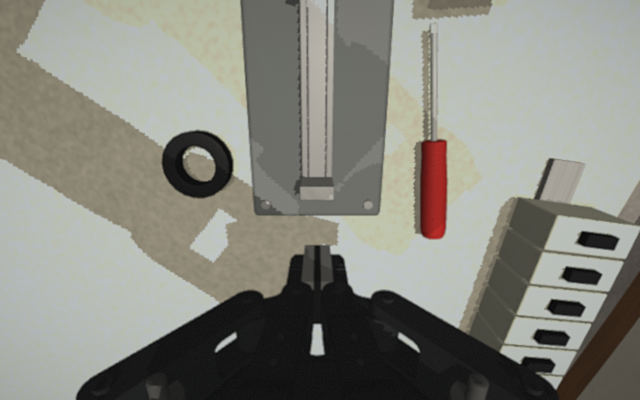

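The tab's top is at (317,194), which gives isolator y of about -120, dead ahead of the fingers. I'll back off 4 mm more, lower to z of about 77, and start pushing slowly.

>>> carry_out(
  steps=[-0.4,0.05,2.5,0,0,0,-1,0,0,2.7,0,0,0,-1,0,0,2.4,0,0,0,-1,0,0,0,0,0,0,-1,0,0,0,0,0,0,-1],
)

```text
time_s: 7.0
eef_pos: [640.4, -172.3, 77.2]
ee_rot: [-0.001, 0.599, 0.8, -0.0]
force: [0.3, -0.1, 1.3]
grip_width: 0.0
```

>>> carry_out(
  steps=[0.4,0,0,0,0,0,-1,0.4,0,0,0,0,0,-1,0.4,0,0,0,0,0,-1,0.4,0,0,0,0,0,-1,0.4,0,0,0,0,0,-1,0.4,0,0,0,0,0,-1,0.4,0,0,0,0,0,-1,0.4,0,0,0,0,0,-1,0,0,0,0,0,0,-1],
)

```text
time_s: 7.75
eef_pos: [631.5, -141.8, 77.2]
ee_rot: [-0.0, 0.6, 0.8, 0.0]
force: [0.1, 0.3, -0.2]
grip_width: -0.001
```

Run:
```python
from h import *
s=readout.sense();print(inv(s['eef_pos']),s['eef_pos'],s['force'])
for n in('wrist','scene','top'):
    im=cams.capture(n)[:,:,::-1];cv2.imwrite(f'pics/{n}6.png',im)
a=cv2.imread('pics/scene6.png')[150:300,220:420];b=cv2.imread('pics/wrist6.png')[100:300,190:450]
cv2.imwrite('pics/m6.png',np.hstack([cv2.convertScaleAbs(cv2.resize(x,(400,300),interpolation=2),alpha=1.5) for x in(a,b)]))
```

```text
[ 3.42278366e-02 -1.11798092e+02] [ 631.45841922 -141.81013007   77.19767306] [ 0.07888646  0.26000931 -0.2039579 ]
```

View pics/m6.png

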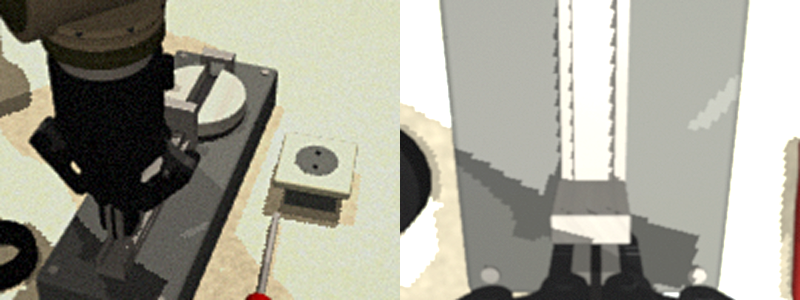

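View pics/top6.png

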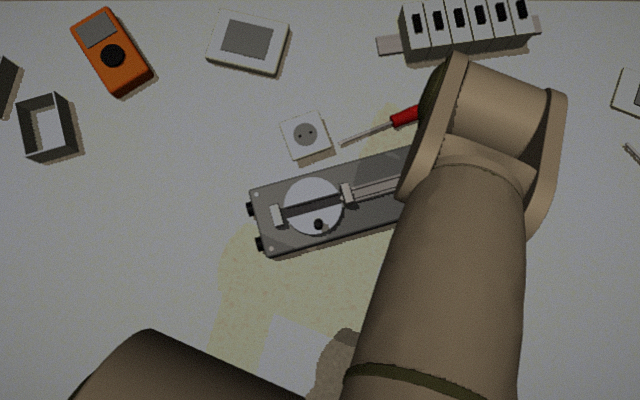

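The slot is in line with the bar in the top view, and the fingers are behind the tab in the wrist view. Pushing on.

>>> carry_out(
  steps=[0.45,0,0,0,0,0,-1,0.45,0,0,0,0,0,-1,0.45,0,0,0,0,0,-1,0.45,0,0,0,0,0,-1,0.45,0,0,0,0,0,-1,0.45,0,0,0,0,0,-1,0.45,0,0,0,0,0,-1,0.45,0,0,0,0,0,-1,0.45,0,0,0,0,0,-1,0.45,0,0,0,0,0,-1,0.45,0,0,0,0,0,-1,0.45,0,0,0,0,0,-1],
)

```text
time_s: 8.9
eef_pos: [616.6, -90.6, 77.4]
ee_rot: [0.0, 0.6, 0.8, 0.0]
force: [1.1, -1.4, 0.8]
grip_width: -0.003
```

Run:
```python
from h import *
s=readout.sense();print(inv(s['eef_pos']),s['eef_pos'],s['force'])
im=cams.capture('wrist')[:,:,::-1];cv2.imwrite('pics/wrist7.png',im)
```

```text
[  0.06539572 -58.49289262] [616.55234713 -90.63147992  77.3740021 ] [ 1.05673231 -1.40721531  0.811363  ]
```

View pics/wrist7.png

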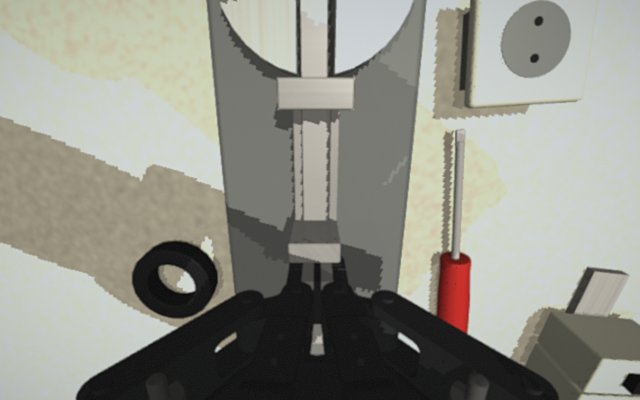

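The bar has passed the bridge at (316,93) and is in the disc's slot. About 57 mm remains.

>>> carry_out(
  steps=[0.45,0,0,0,0,0,-1,0.45,0,0,0,0,0,-1,0.45,0,0,0,0,0,-1,0.45,0,0,0,0,0,-1,0.45,0,0,0,0,0,-1,0.45,0,0,0,0,0,-1,0.45,0,0,0,0,0,-1,0.45,0,0,0,0,0,-1,0.45,0,0,0,0,0,-1,0.45,0,0,0,0,0,-1,0.3,0,0,0,0,0,-1,0,0,0,0,0,0,-1],
)

```text
time_s: 9.95
eef_pos: [602.9, -44.1, 77.2]
ee_rot: [-0.0, 0.6, 0.8, 0.0]
force: [0.3, -0.3, -0.2]
grip_width: -0.001
```

Run:
```python
from h import *
s=readout.sense();print(inv(s['eef_pos']),s['eef_pos'],s['force'])
im=cams.capture('wrist')[:,:,::-1];cv2.imwrite('pics/wrist8.png',im)
```

```text
[-0.03104693 -9.95926026] [602.86075805 -44.06901478  77.19491235] [ 0.33347786 -0.2963996  -0.23221904]
```

View pics/wrist8.png

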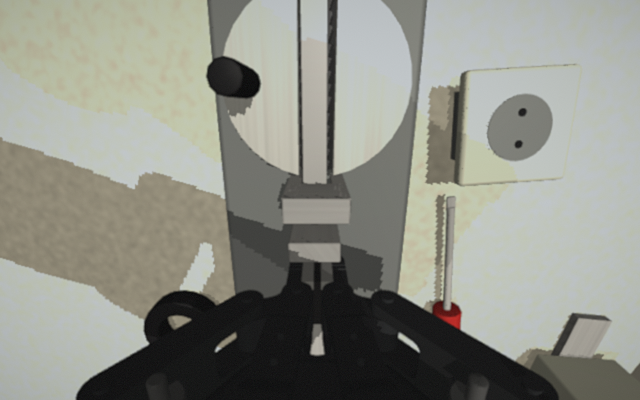

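About 9 mm remains between the tab at (315,252) and the bridge at (316,210). I'll make slow rows and watch the force.

>>> carry_out(
  steps=[0.25,0,0,0,0,0,-1,0.25,0,0,0,0,0,-1,0.2,0,0,0,0,0,-1,0,0,0,0,0,0,-1],
)

```text
time_s: 10.33
eef_pos: [600.9, -37.6, 77.0]
ee_rot: [-0.0, 0.6, 0.8, -0.0]
force: [-0.1, -0.1, -0.0]
grip_width: 0.005
```

>>> carry_out(
  steps=[0.1,0,0,0,0,0,-1,0.1,0,0,0,0,0,-1],
)

```text
time_s: 10.5
eef_pos: [600.6, -36.2, 77.2]
ee_rot: [-0.0, 0.6, 0.8, -0.0]
force: [-0.0, -0.9, -0.3]
grip_width: 0.003
```

>>> carry_out(
  steps=[0.1,0,0,0,0,0,-1,0,0,0,0,0,0,-1],
)

```text
time_s: 10.67
eef_pos: [600.3, -35.3, 77.2]
ee_rot: [0.0, 0.6, 0.8, -0.0]
force: [-0.2, -0.9, -0.3]
grip_width: -0.001
```

>>> carry_out(
  steps=[0.1,0,0,0,0,0,-1,0,0,0,0,0,0,-1],
)

```text
time_s: 10.83
eef_pos: [600.3, -35.2, 77.3]
ee_rot: [0.001, 0.6, 0.8, -0.0]
force: [0.8, -6.4, -1.7]
grip_width: -0.0
```

The force rose to 6.4 N at TCP isolator y of about -0.7, where the geometry puts the stop. I'll back off, lift clear and check.

>>> carry_out(
  steps=[-0.5,0,0,0,0,0,-1,-1.0,0,0,0,0,0,-1,-1.5,0,0,0,0,0,-1,0,0,-2.5,0,0,0,-1,0,0,-3,0,0,0,-1,0,0,-3,0,0,0,-1,-3,0,-2,0,0,0,-1,-3,0,0,0,0,0,-1,0,0,0,0,0,0,-1],
)

```text
time_s: 11.58
eef_pos: [626.5, -126.6, 183.6]
ee_rot: [0.002, 0.602, 0.799, 0.0]
force: [-0.9, -0.3, -0.8]
grip_width: 0.0
```

Run:
```python
from h import *
s=readout.sense();print(inv(s['eef_pos']),s['eef_pos'],s['force'])
c=wristcal();np.save('wc9.npy',c,allow_pickle=True)
for n in('wrist','scene'):
    cv2.imwrite(f'pics/{n}9.png',cams.capture(n)[:,:,::-1])
for l in[(0,15,100),(0,10,100),(0,20,100),(0,80,72),(-33,80,107),(0,148,70)]:
    cs,sn=np.cos(p[2]),np.sin(p[2]);print(l,proj(c,[p[0]+cs*l[0]-sn*l[1],p[1]+sn*l[0]+cs*l[1],l[2]])[0].round(1))
a=cv2.imread('pics/scene9.png')[130:280,220:420];cv2.imwrite('pics/scene9c.png',cv2.convertScaleAbs(cv2.resize(a,None,fx=4,fy=4,interpolation=2),alpha=1.5))
```

```text
[ -0.4597767  -95.78284577] [ 626.4967691  -126.57483651  183.55637681] [-0.85762705 -0.28842104 -0.77569006]
(0, 15, 100) [315.8  58.9]
(0, 10, 100) [315.8  66.6]
(0, 20, 100) [315.8  51.2]
(0, 80, 72) [315.4 -30.9]
(-33, 80, 107) [262.4 -54.4]
(0, 148, 70) [ 314.9 -141.4]
```

View pics/wrist9.png

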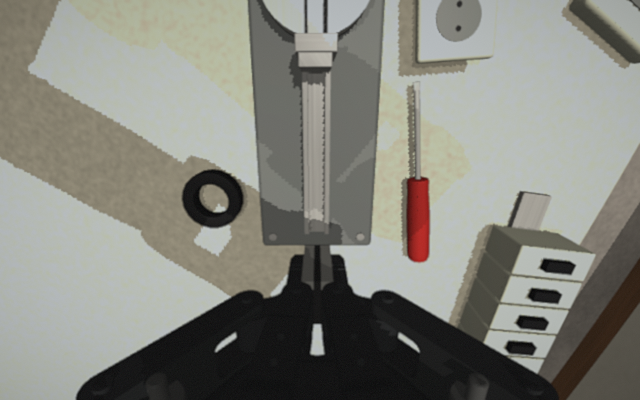

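View pics/scene9c.png

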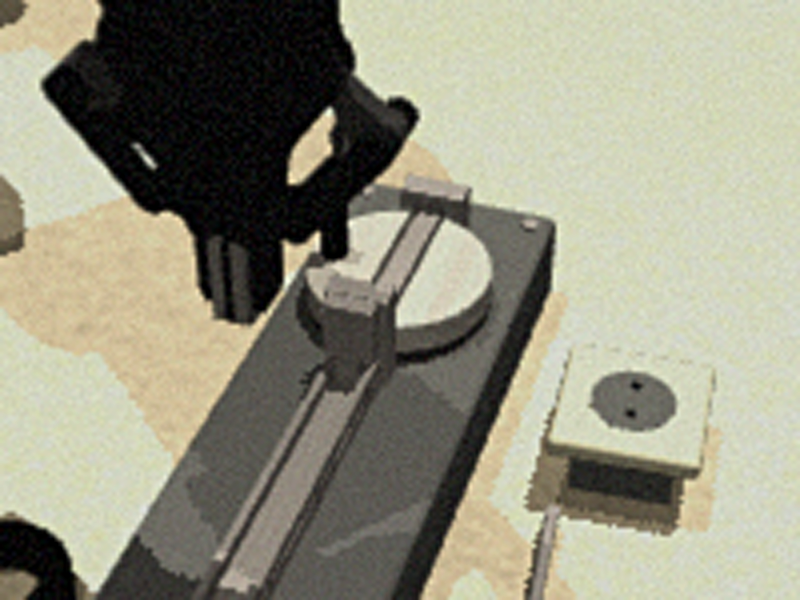

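Both views show the tab flush against the bridge: its top spans rows 51–67, as expected for y 10–20. The bar lies through the slot into the keeper, the bystanders are in place, and the gripper is clear at z 184. Handing in.

```bash
python3 -c "
from rig import finish_job;print(finish_job())"
```

```text
the job is handed in; nothing more can be done
None
```

The isolator is locked off and the job was handed in at about 11.7 s; `finish_job` gives no verdict, so the result below rests on my own checks.

With the fingers shut, I pushed the disc's post from about 0.60 rad to in line. I then pushed the bar's tab along the channel until it met the guide bridge.

- **Disc:** the slot edges measured within about 0.01 rad of in line before the bar went in.
- **Bar home:** the push force rose to about 6 N at the position where the stop was expected. Afterwards the wrist view put the tab top at isolator y 10 to 20 mm, flush with the bridge. The scene view showed the bar lying through the slot into the keeper, low in its channel.
- **Bystanders:** by eye, the tape, socket and screwdriver had not moved in the last pictures; I did not measure their positions.
- **Gripper:** clear of everything, with the fingertips at 184 mm height.

One early wrist estimate of the post's y position was about 6 mm off the slot-derived value, because my pixel pick of the post's top was poor. I used the slot angle instead, and no later check disagreed.

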